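# Roll a bar pull onto the layout line of a drawer front

### The job

The bare round walnut bar of a bar pull lies on the flat pale grey drawer front, beside the strip of tape with the dark layout line. With the fingertips, push the top of the bar sideways so that it rolls, not slides, across the drawer front and comes to rest centred over the line, lying along it. Do not lift the bar, and leave everything else where it is.

Things in the scene. Friction and masses are not known exactly. Their poses are not given: they have to be found in the camera images.
- bar: bare walnut bar of a bar pull: a plain cylinder, 32 mm diameter, 180 mm long, about 0.1 kg. Origin: middle of its axis, 16 mm above the face it lies on; its y runs along its length; z is up at the start, x and z turn as it rolls. Stops within millimetres of a slow push. A fingertip moving sideways on its top rolls it half as far. It rolls straight, square to its own axis
- tape: strip of tan paper tape, 24 mm wide (x), 250 mm long (y), under 1 mm thick, stuck flat on the drawer front, with the dark 4 mm layout line along its middle. Origin: middle of the strip, on the drawer front's face; the line is its y axis. The bar starts 55 to 100 mm from the line, on its +x or -x side, parallel to it within 3 degrees
- drawer_front: the slab drawer front, a flat pale grey board 280 mm (x) by 396 mm (y) by 19 mm thick (z), lying face up on the table; it does not move. Its origin is the centre of its underside, its face is 19 mm above that
- knob: bystander: a round steel cabinet knob, 32 mm in diameter and 28 mm high, standing loose on the drawer front near the middle of its +y end. Origin at the centre of its underside
- d_pull: bystander: a slim dark steel D-shaped pull lying flat and loose on the drawer front along its -y end, 138 mm long (its x), 32 mm wide, 10 mm high. Origin under the middle of its bar
- tape_roll: bystander: a roll of tan tape lying flat on the table, 100 mm in diameter, 24 mm high. Origin at the centre of its underside
- tape_measure: bystander: a black tape measure standing on the table, 73 x 38 x 66 mm high. Origin at the centre of its underside
- mug: bystander: a black mug on the table, 82 mm in diameter, 95 mm high. Origin at the centre of its underside
- tumbler: bystander: a clear glass tumbler on the table, 74 mm in diameter, 90 mm high. Origin at the centre of its underside
- scale: bystander: a white triangular scale ruler on the table, 300 mm long (its x), 25 mm high. Origin under its middle
- mosaic: bystander: a flat mosaic of marble hexagons on the table, about 130 mm across, 12 mm high. Origin at the centre of its underside
Mind the look-alikes: they are no part of the job. There is more than one size of the bar; the one meant has the size given above.

How it is judged:
By the outcome, as a careful person would: the job done as asked, in the order asked, and still so for the second after the job is handed in, with the robot touching nothing.
It also fails if it takes over 51 s, if anything falls off the work surface, if the arm or the gripper's body presses on something with over 40 N, if the wrist force passes 120 N, or if a joint passes its speed limit or range.

### The arm

A 6-joint arm with a two-finger parallel gripper is mounted at the origin on the work surface. World frame = base frame: x ahead of the robot, y to its left, z up, the work surface at z = 0. Lengths are in m, angles in degrees, forces in N, time in s.
With the tool pointing down it reaches from about 0.375 to 0.975 m from the base axis. Payload 3.8 kg.
Tool frame: the origin (TCP) lies at the very end of the fingers, on their centre line; the grasp point (between the pads) lies 19 mm behind it; z points along the fingers, y is the line along which they close (so a half turn about z gives the same grasp; the last joint's range is limited). The gripper opens to 85 mm and grips with 20 to 120 N. Pads are 22 mm wide; open, the fingers measure 114 mm over their backs; the gripper's body (76 mm by 85 mm) begins 54 mm behind the grasp point. The pads swing forward as they close: fully open they stand 13 mm farther back than shut.
Start: joints at [67.042, 15.12, 91.902, -0, 72.978, -2.114], TCP at [0.24, 0.631, 0.231] pointing down, gripper open.
Joint ranges: [-150.88, 150.88], [-54.13, 125.18], [17.81, 147.31], [-75.09, 255.09], [0, 152.58], [-146.25, 146.25]. Speed limits (degrees/s): [147.25, 147.25, 180, 180, 180, 180].

### API

Orientations are given as a 3x3 rotation matrix whose columns are the frame's x, y, z axes.
In Python, from workcell import env, read_camera gives the robot as it stands.
- The arm moves only by the shell command python3 -m inch 'ROWS'. ROWS is JSON, a list that holds one entry, the list of rows, each a list of 7 numbers: the turn, a rotation vector about the tool's x, y, z in rad, then the shift along the tool's x, y, z in m, then the finger opening in m, from 0 to 0.0854. In form: [[[rx, ry, rz, dx, dy, dz, grip], ...]]. A call has 1 to 10 rows; each row shifts and turns the commanded pose from where the row before left it, along the tool's axes as they then stand; what a row does not reach is not made up. A row lasts 1/10 s, in which the tool goes at most 50 mm and 8.59 degrees, less where a joint would pass 70% of its speed; a pose out of reach is approached as far as the arm can. A call is refused whole if a number of a shift passes 0.05 or a number of a turn 0.15, either way. A call with a gripper value outside its range is refused whole. The fingers move at their own pace and stop on an object; the grip force is fixed at half the most. Time passes only in rows, so rows that do not move let the fingers close. It gives the time, the measured TCP pose, the force, the opening and the grip force at its end, in the units of the state.
- env.state(): the state, without advancing time (a new reading comes with each control period).
- read_camera(name): name is "scene" or "top" or "wrist"; returns a dict with "image" (420x560x3 uint8, red, green, blue), "fx", "fy", "cx", "cy" (pixels), "rvec" (rotation vector, rad) and "tvec" (3), from world to camera coordinates, as OpenCV has them. Camera axes: x right, y down, z forward; pixel columns grow to the right and rows downward; lengths in m; the calibration is good to about 2 mm. A picture is of the moment at which its call begins. There is no depth.
- env.hand_in(): hands the job in; it is judged then, once.
The state is a dict: "clock": time; "joints": joint angles; "dq": joint speeds; "effort": joint torques, N m; "position": TCP position; "tool_rot": TCP orientation; "wrist_force": force on the tool from outside, world axes, zero at the start; "torque": the same for the moment, N m; "gripper_width": finger opening in m; "grip_force": force on a finger pad.
Only numpy, scipy, OpenCV 4.12 (cv2) and the standard library are available. Lean on these libraries where they do the work, as an engineer would, in place of code of your own. Each camera call takes 0.05 s, during which the arm holds its last target. There are 200 camera calls.

## Working session

There is one attempt and no reset: what is moved stays moved. The work goes in short steps, Python scripts to look and compute and a shell command to move; the robot and the scene stay as the last step left them, time stands still between calls to the robot, and variables do not carry over. Pictures are saved under pics/ and viewed, at most 10 in all, crops included, and the job is handed in when it is done.

```bash
mkdir -p pics; ls; python3 - <<'E'
from workcell import env, read_camera
import cv2,pickle,numpy as np
for n in ("scene","top"):
    c=read_camera(n); pickle.dump(c,open(n+".pkl","wb")); cv2.imwrite(f"pics/{n}0.png",c["image"][:,:,::-1])
    R=cv2.Rodrigues(c["rvec"])[0]; print(n,(-R.T@c["tvec"]).round(3),c["fx"],c["cx"],c["cy"])
s=env.state();print(s["clock"],s["position"],np.round(s["tool_rot"],3),s["wrist_force"])
E
```

```text
pics
scene [1.286 0.683 0.928] 504.4091930018956 274.76690943845426 211.3727492840054
top [0.242 0.009 1.284] 494.61524154981043 280.9699859026788 207.15432290887853
0.1 [0.23992384 0.63020484 0.23008639] [[-0.935  0.356 -0.001]
 [ 0.356  0.935 -0.002]
 [ 0.    -0.002 -1.   ]] [-1.70542913  0.334557    0.98160089]
```

View pics/scene0.png

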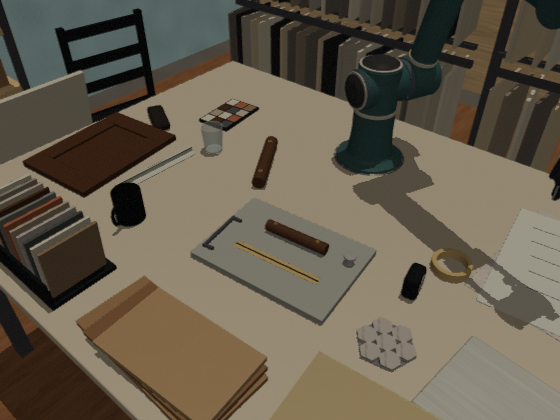

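View pics/top0.png

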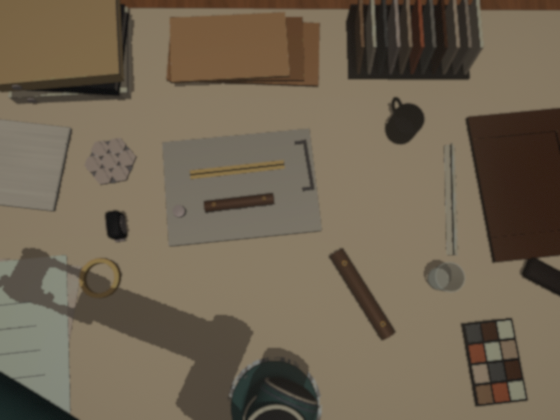

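The scene view shows the bar at about (297,236) and the tape at (276,262) on the grey drawer front. In the top view the bar is at (238,203) and the tape at (237,169). The larger bar at top (362,293) is the look-alike.

```bash
cat > h.py <<'E'
import cv2,numpy as np,pickle
def ray(c,uv,z):
    K=np.array([[c["fx"],0,c["cx"]],[0,c["fy"],c["cy"]],[0,0,1.]]);R=cv2.Rodrigues(np.array(c["rvec"],float))[0]
    o=-R.T@np.array(c["tvec"]).ravel(); d=(np.linalg.inv(K)@np.c_[uv,np.ones(len(uv))].T).T@R
    return o+d*((z-o[2])/d[:,2])[:,None]
ROI={"top":(168,310,140,235),"scene":(215,350,205,295)}
def seg(c,n):
    hsv=cv2.cvtColor(c["image"],cv2.COLOR_RGB2HSV); H,S,V=[hsv[...,i].astype(int) for i in range(3)]
    m=np.zeros(H.shape,bool);x0,x1,y0,y1=ROI[n];m[y0:y1,x0:x1]=1
    out={}
    for k,q in dict(tape=m&(H>8)&(H<35)&(S>90)&(V>95),bar=m&(S>70)&(V<95)&((H<25)|(H>170))).items():
        nn,l,st,_=cv2.connectedComponentsWithStats(cv2.morphologyEx(q.astype(np.uint8),cv2.MORPH_CLOSE,np.ones((5,5))))
        i=1+np.argmax(st[1:,4]); out[k]=l==i
    return out
def line(c,mask,z):
    v,u=np.nonzero(mask);P=ray(c,np.c_[u,v],z)[:,:2]
    r=cv2.minAreaRect((P*1000).astype(np.float32)); b=cv2.boxPoints(r)
    e=[b[1]-b[0],b[2]-b[1]];e=max(e,key=np.linalg.norm);e=e*np.sign(e[1])
    w,vec=np.linalg.eigh(np.cov(P.T));d=vec[:,1]*np.sign(vec[1,1])
    return P.mean(0)*1000,np.array(r[0]),r[1],np.degrees(np.arctan2(d[1],d[0])),d
def report(cams):
    for n,c in cams.items():
        s=seg(c,n);t=line(c,s["tape"],.0195);b=line(c,s["bar"],.035)
        for k,x in (("tape",t),("bar",b)): print(n,k,"mean",x[0].round(1),"box",x[1].round(1),np.round(x[2],1),"ang",round(x[3],2))
        nrm=np.array([t[4][1],-t[4][0]]);print("  offset along tape x-normal",nrm.round(3),((b[0]-t[0])@nrm).round(1),((b[1]-t[1])@nrm).round(1),"along",((b[0]-t[0])@t[4]).round(1))
        im=c["image"].copy();im[s["tape"]]=(0,255,0);im[s["bar"]]=(255,0,0);cv2.imwrite(f"pics/m_{n}.png",im[:,:,::-1])
E
python3 - <<'E'
import pickle;from h import *
report({n:pickle.load(open(n+".pkl","rb")) for n in ("top","scene")})
a=[cv2.imread(f"pics/m_{n}.png") for n in ("top","scene")]
cv2.imwrite("pics/m1.png",np.hstack([cv2.resize(a[0][120:260,150:330],(396,308)),cv2.resize(a[1][190:320,190:380],(400,308))]))
E
```

```text
top tape mean [594.3  95.6] box [594.3  94.3] [ 22.9 246.5] ang 96.58
top bar mean [501.8  88.6] box [501.8  88.1] [ 26.5 178.5] ang 96.7
  offset along tape x-normal [0.993 0.115] -92.7 -92.7 along 3.6
scene tape mean [595.3 100.7] box [596.  95.] [ 24.  248.9] ang 96.49
scene bar mean [502.7  90.1] box [503.4  86.9] [ 43.3 193.2] ang 95.95
  offset along tape x-normal [0.994 0.113] -93.1 -92.9 along -0.1
```

View pics/m1.png

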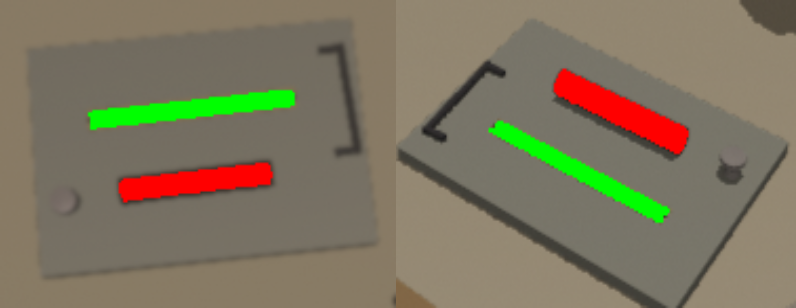

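Masks are clean: the bar is about 93 mm behind the line and parallel to it within about 0.5°. I'll turn the tool so the fingers span the bar's length, then move over it.

```bash
python3 -m inch '[[[0,0,-0.12,0,0,0,0.0854],[0,0,-0.12,0,0,0,0.0854],[0,0,-0.12,0,0,0,0.0854],[0,0,-0.12,0,0,0,0.0854],[0,0,0,-0.012,-0.0355,0,0.0854],[0,0,0,-0.012,-0.0355,0,0.0854],[0,0,0,-0.012,-0.0355,0,0.0854],[0,0,0,-0.012,-0.0355,0,0.0854],[0,0,0,-0.012,-0.0355,0,0.0854],[0,0,0,-0.012,-0.0355,0,0.0854]]]'
python3 -m inch '[[[0,0,0,-0.012,-0.0355,0,0.0854],[0,0,0,-0.012,-0.0355,0,0.0854],[0,0,0,-0.012,-0.0355,0,0.0854],[0,0,0,-0.012,-0.0355,0,0.0854],[0,0,0,-0.012,-0.0355,0,0.0854],[0,0,0,-0.012,-0.0355,0,0.0854],[0,0,0,-0.012,-0.0355,0,0.0854],[0,0,0,-0.012,-0.0355,0,0.0854],[0,0,0,-0.012,-0.0355,0,0.0854],[0,0,0,-0.012,-0.0355,0,0.0854]]]'
cat > st.py <<'E'
from workcell import env
import numpy as np,sys
s=env.state();R=np.array(s["tool_rot"]);p=np.array(s["position"])
print(s["clock"],p.round(4),"yang",np.degrees(np.arctan2(R[1,1],R[0,1])).round(2),"z",R[:,2].round(4),"F",np.round(s["wrist_force"],1),"T",np.round(s["torque"],2),s["gripper_width"])
if len(sys.argv)>1: print("to go in tool",(R.T@(np.array([float(v) for v in sys.argv[1:4]])-p)).round(4))
E
python3 st.py .494 .087 .10
```

```text
clock: 1.1
position: [0.3366, 0.4259, 0.2307]
tool_rot: [[-0.993, -0.116, -0.0], [-0.116, 0.993, -0.001], [0.001, -0.001, -1.0]]
wrist_force: [0.1, 0.3, -0.2]
gripper_width: 0.0855
grip_force: 0.0
clock: 2.1
position: [0.4968, 0.0874, 0.2309]
tool_rot: [[-0.993, -0.116, -0.001], [-0.116, 0.993, 0.0], [0.001, 0.0, -1.0]]
wrist_force: [0.4, 0.7, -0.3]
gripper_width: 0.0855
grip_force: 0.0
2.1 [0.4968 0.0874 0.2309] yang 96.65 z [-5.e-04  0.e+00 -1.e+00] F [ 0.4  0.7 -0.3] T [-0.03  0.01 -0.05] 0.08548497751696256
to go in tool [ 0.0028 -0.      0.1309]
```

```bash
python3 -m inch '[[[0,0,0,0.003,0,0.03,0.0854],[0,0,0,0,0,0.03,0.0854],[0,0,0,0,0,0.03,0.0854],[0,0,0,0,0,0.03,0.0854],[0,0,0,0,0,0.03,0.0854],[0,0,0,0,0,0.02,0.0854],[0,0,0,0,0,0,0.0854],[0,0,0,0,0,0,0.0854]]]' >/dev/null
python3 st.py .494 .087 .051
python3 - <<'E'
from workcell import read_camera
import cv2
cv2.imwrite("pics/w1.png",read_camera("wrist")["image"][:,:,::-1])
E
```

```text
2.9 [0.4934 0.0885 0.0611] yang 96.66 z [-1.3e-03 -2.0e-04 -1.0e+00] F [-0.6  0.5  0.7] T [0.01 0.01 0.01] 0.0853309199243131
to go in tool [-0.0004 -0.0016  0.0101]
```

View pics/w1.png

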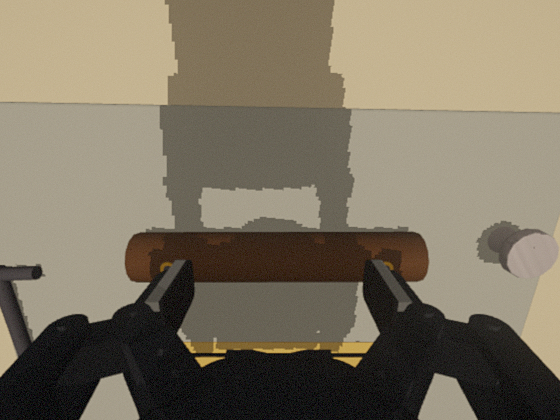

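The wrist view shows the fingertips at (178,263) and (380,263), straddling the bar's middle (rows 233–281), with the line below at row 353. I'll lower onto the bar by feel.

```bash
python3 -m inch '[[[0,0,0,0,0,0.004,0.0854],[0,0,0,0,0,0.003,0.0854],[0,0,0,0,0,0,0.0854]]]' | grep -E "pos|for"
python3 -m inch '[[[0,0,0,0,0,0.001,0.0854],[0,0,0,0,0,0.001,0.0854],[0,0,0,0,0,0.001,0.0854],[0,0,0,0,0,0.001,0.0854],[0,0,0,0,0,0,0.0854]]]' | grep -E "pos|for"
```

```text
position: [0.494, 0.0886, 0.0546]
wrist_force: [-0.6, -0.0, -0.7]
grip_force: 0.0
position: [0.4936, 0.0885, 0.0501]
wrist_force: [-0.9, 0.7, 0.7]
grip_force: 0.0
```

```bash
python3 st.py .494 .087 .051
```

```text
3.75 [0.4936 0.0885 0.0501] yang 96.66 z [-4.e-04 -1.e-04 -1.e+00] F [-0.9  0.7  0.7] T [-0.04  0.04 -0.  ] 0.0851804454726468
to go in tool [-0.0002 -0.0016 -0.0009]
```

```bash
python3 -m inch '[[[0,0,0,0,0,0.003,0.0854],[0,0,0,0,0,0.003,0.0854],[0,0,0,0,0,0.003,0.0854],[0,0,0,0,0,0,0.0854]]]' | grep -E "pos|wrist_for"
for i in 1; do :; done
python3 -m inch '[[[0,0,0,0,0,0.001,0.0854],[0,0,0,0,0,0.001,0.0854],[0,0,0,0,0,0,0.0854]]]' | grep -E "pos|wrist_for"
python3 -m inch '[[[0,0,0,0,0,0.0005,0.0854],[0,0,0,0,0,0.0005,0.0854],[0,0,0,0,0,0,0.0854]]]' | grep -E "pos|wrist_for"
```

```text
position: [0.4932, 0.0885, 0.0406]
wrist_force: [-0.9, 0.4, -0.1]
position: [0.4937, 0.0886, 0.0392]
wrist_force: [-0.3, 0.1, -0.3]
position: [0.4937, 0.0886, 0.0383]
wrist_force: [0.1, -0.7, -0.5]
```

```bash
python3 -m inch '[[[0,0,0,0,0,0.0005,0.0854],[0,0,0,0,0,0,0.0854]]]' | grep -E "pos|wrist_for"
python3 -m inch '[[[0,0,0,0,0,0.0005,0.0854],[0,0,0,0,0,0,0.0854]]]' | grep -E "pos|wrist_for"
```

```text
position: [0.4938, 0.0886, 0.0378]
wrist_force: [-0.4, 0.3, 0.6]
position: [0.4943, 0.0886, 0.0377]
wrist_force: [-0.1, 0.7, 2.3]
```

```bash
python3 -m inch '[[[0,0,0,0,0,0.0004,0.0854],[0,0,0,0,0,0,0.0854]]]' | grep -E "pos|wrist_for"
python3 -m inch '[[[0,0,0,-0.002,0,0,0.0854],[0,0,0,-0.003,0,0,0.0854],[0,0,0,-0.003,0,0,0.0854],[0,0,0,-0.002,0,0,0.0854],[0,0,0,0,0,0,0.0854]]]' | grep -E "pos|wrist_for"
python3 - <<'E'
from workcell import read_camera
import pickle;from h import *
report({n:read_camera(n) for n in ("scene",)})
cv2.imwrite("pics/w2.png",read_camera("wrist")["image"][:,:,::-1])
E
```

```text
position: [0.4947, 0.0887, 0.0376]
wrist_force: [0.2, 0.2, 5.2]
position: [0.5049, 0.0899, 0.0377]
wrist_force: [0.1, -0.2, 6.2]
scene tape mean [596.5 104.4] box [595.7  95.9] [ 23.9 247.1] ang 96.67
scene bar mean [508.5  91.9] box [508.7  87.4] [ 42.3 192.8] ang 96.16
  offset along tape x-normal [0.993 0.116] -88.9 -87.4 along -2.3
```

View pics/w2.png

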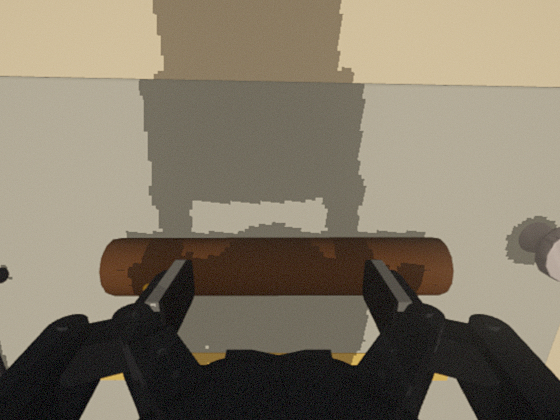

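It rolls as expected: about 5 mm of bar travel for 10 mm of fingertip travel. The wrist view shows the tips at row 265 on the bar, which covers rows 237–295 and is parallel. I'll continue with rolling strokes.

```bash
python3 -m inch '[[[0,0,0,-0.002,0,0,0.0854],[0,0,0,-0.004,0,0,0.0854],[0,0,0,-0.004,0,0,0.0854],[0,0,0,-0.004,0,0,0.0854],[0,0,0,-0.004,0,0,0.0854],[0,0,0,-0.002,0,0,0.0854],[0,0,0,0,0,0,0.0854]]]' | grep -E "pos|wrist_for"
python3 -m inch '[[[0,0,0,0,0,-0.005,0.0854],[0,0,0,0,0,0,0.0854]]]' | grep -E "pos|wrist_for"
python3 - <<'E'
from workcell import read_camera
import pickle;from h import *
report({n:read_camera(n) for n in ("scene",)})
E
```

```text
position: [0.5248, 0.0922, 0.0377]
wrist_force: [0.4, 0.3, 6.9]
position: [0.5234, 0.092, 0.042]
wrist_force: [-0.5, -0.4, 0.5]
scene tape mean [585.7 187.4] box [585.7 184.9] [23.8 67.8] ang 98.44
scene bar mean [518.   92.6] box [517.2  88.3] [ 42.8 192.4] ang 96.09
  offset along tape x-normal [0.989 0.147] -80.9 -81.9 along -83.8
```

```bash
python3 -m inch '[[[0,0,0,0.007,0,0,0.0854],[0,0,0,0.007,0,0,0.0854],[0,0,0,0,0,0.003,0.0854],[0,0,0,0,0,0.002,0.0854],[0,0,0,0,0,0,0.0854],[0,0,0,0,0,0,0.0854]]]' | grep -E "pos|wrist_for"
python3 -m inch '[[[0,0,0,-0.002,0,0,0.0854],[0,0,0,-0.004,0,0,0.0854],[0,0,0,-0.004,0,0,0.0854],[0,0,0,-0.004,0,0,0.0854],[0,0,0,-0.004,0,0,0.0854],[0,0,0,-0.004,0,0,0.0854],[0,0,0,-0.004,0,0,0.0854],[0,0,0,-0.004,0,0,0.0854],[0,0,0,-0.002,0,0,0.0854],[0,0,0,0,0,0,0.0854]]]' | grep -E "pos|wrist_for"
python3 -m inch '[[[0,0,0,0,0,-0.005,0.0854],[0,0,0,0,0,0,0.0854],[0,0,0,0.008,0,0,0.0854],[0,0,0,0.008,0,0,0.0854],[0,0,0,0,0,0.003,0.0854],[0,0,0,0,0,0.002,0.0854],[0,0,0,0,0,0,0.0854],[0,0,0,0,0,0,0.0854]]]' | grep -E "pos|wrist_for"
python3 - <<'E'
from workcell import read_camera
import pickle;from h import *
report({n:read_camera(n) for n in ("scene",)})
E
```

```text
position: [0.5108, 0.0906, 0.0377]
wrist_force: [0.2, 0.0, 5.1]
position: [0.5427, 0.0943, 0.0376]
wrist_force: [-0.4, 0.0, 6.1]
position: [0.5265, 0.0924, 0.0376]
wrist_force: [0.1, 0.7, 5.0]
scene tape mean [585.6 187.6] box [585.4 185.7] [23.5 66. ] ang 98.91
scene bar mean [535.7  93.6] box [533.6  90.5] [ 48.5 192.5] ang 95.48
  offset along tape x-normal [0.988 0.155] -63.9 -66.0 along -85.2
```

```bash
python3 -m inch '[[[0,0,0,-0.002,0,0,0.0854],[0,0,0,-0.004,0,0,0.0854],[0,0,0,-0.004,0,0,0.0854],[0,0,0,-0.004,0,0,0.0854],[0,0,0,-0.004,0,0,0.0854],[0,0,0,-0.004,0,0,0.0854],[0,0,0,-0.004,0,0,0.0854],[0,0,0,-0.004,0,0,0.0854],[0,0,0,-0.002,0,0,0.0854],[0,0,0,0,0,0,0.0854]]]' | grep -E "pos|wrist_for"
python3 -m inch '[[[0,0,0,0,0,-0.005,0.0854],[0,0,0,0,0,0,0.0854],[0,0,0,0.008,0,0,0.0854],[0,0,0,0.008,0,0,0.0854],[0,0,0,0,0,0.003,0.0854],[0,0,0,0,0,0.002,0.0854],[0,0,0,0,0,0,0.0854],[0,0,0,0,0,0,0.0854]]]' | grep -E "pos|wrist_for"
python3 -m inch '[[[0,0,0,-0.002,0,0,0.0854],[0,0,0,-0.004,0,0,0.0854],[0,0,0,-0.004,0,0,0.0854],[0,0,0,-0.004,0,0,0.0854],[0,0,0,-0.004,0,0,0.0854],[0,0,0,-0.004,0,0,0.0854],[0,0,0,-0.004,0,0,0.0854],[0,0,0,-0.004,0,0,0.0854],[0,0,0,-0.002,0,0,0.0854],[0,0,0,0,0,0,0.0854]]]' | grep -E "pos|wrist_for"
python3 -m inch '[[[0,0,0,0,0,-0.005,0.0854],[0,0,0,0,0,0,0.0854],[0,0,0,0,0,-0.02,0.0854],[0,0,0,0,0,-0.02,0.0854],[0,0,0,0,0,0,0.0854]]]' | grep -E "clock|pos|wrist_for"
python3 - <<'E'
from workcell import read_camera
import pickle;from h import *
C={n:read_camera(n) for n in ("scene","top")}
cv2.imwrite("pics/w3.png",np.vstack([read_camera("wrist")["image"][:,:,::-1][::2,::2],C["scene"]["image"][180:310,180:460,::-1]]))
report(C)
E
```

```text
position: [0.5587, 0.0962, 0.0377]
wrist_force: [0.3, -0.3, 5.8]
position: [0.5423, 0.0942, 0.0375]
wrist_force: [0.3, -0.6, 4.6]
position: [0.5747, 0.0981, 0.0378]
wrist_force: [0.4, 1.7, 5.0]
clock: 12.65
position: [0.5753, 0.0981, 0.0844]
wrist_force: [1.3, 1.1, 0.5]
scene tape mean [584.8 194.1] box [584.6 193.5] [23.5 50.2] ang 98.96
scene bar mean [582.9 103. ] box [583.1 102.7] [ 74.4 241.4] ang 94.5
  offset along tape x-normal [0.988 0.156] -16.0 -15.6 along -89.7
top tape mean [606.   -3.3] box [605.4  -2.3] [22.  50.4] ang 92.86
top bar mean [580.2  20.3] box [585.9  20.5] [47.4 22.8] ang 16.51
  offset along tape x-normal [0.999 0.05 ] -24.6 -18.4 along 24.9
```

View pics/w3.png

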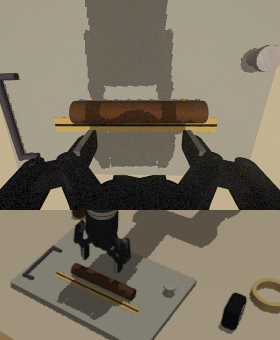

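The bar is now next to the tape and parallel to it. I'll measure the rest from the wrist camera, which has a clear view of both.

```bash
cat > w.py <<'E'
from workcell import read_camera
from h import *
c=read_camera("wrist");im=c["image"];hsv=cv2.cvtColor(im,cv2.COLOR_RGB2HSV).astype(int);H,S,V=[hsv[...,i] for i in range(3)]
big=lambda q:(lambda r:r[1]==1+np.argmax(r[2][1:,4]))(cv2.connectedComponentsWithStats(q.astype(np.uint8)))
bar=big((S>110)&((H<15)|(H>172))&(V>30)&(V<150))
tape=(S>120)&(H>15)&(H<32)&(V>110)
v,u=np.nonzero(bar);cols=np.arange(u.min()+25,u.max()-25)
rows=np.array([[np.nonzero(bar[:,k])[0].min(),np.nonzero(bar[:,k])[0].max()] for k in cols])
mid=rows.mean(1); f=np.polyfit(cols,mid,1)
for _ in range(3):
    r=np.abs(mid-np.polyval(f,cols));k=r<=max(1.5,np.median(r)*2);f=np.polyfit(cols[k],mid[k],1)
B=ray(c,np.array([[x,np.polyval(f,x)] for x in (u.min(),u.max())]),.035)
# dark line: dark pixels with tape just above and below
cand=[]
for x in range(560):
    t=np.nonzero(tape[:,x])[0]
    if len(t)<4: continue
    d=[y for y in range(t.min(),t.max()) if V[y,x]<80 and not bar[y,x]]
    if 1<=len(d)<=8 : cand.append((x,np.mean(d)))
cand=np.array(cand);g=np.polyfit(cand[:,0],cand[:,1],1)
for _ in range(4):
    r=np.abs(cand[:,1]-np.polyval(g,cand[:,0]));cand=cand[r<max(1.2,2.5*np.median(r))];g=np.polyfit(cand[:,0],cand[:,1],1)
L=ray(c,np.array([[x,np.polyval(g,x)] for x in (cand[0,0],cand[-1,0])]),.0195)
print("bar cols",u.min(),u.max(),"rows",rows[k].mean(0).round(1),"line px",len(cand),cand[0],cand[-1])
d=L[1,:2]-L[0,:2];d*=np.sign(d[1])/np.linalg.norm(d);e=B[1,:2]-B[0,:2];e*=np.sign(e[1])/np.linalg.norm(e)
n=np.array([d[1],-d[0]]);m=B.mean(0)[:2]
print("bar",(m*1000).round(1),"bar ang",np.degrees(np.arctan2(e[1],e[0])).round(2),"line ang",np.degrees(np.arctan2(d[1],d[0])).round(2),"bar offset mm",((m-L[0,:2])@n*1000).round(2))
im=im.copy();im[bar]=(255,0,0)
for x,y in cand: im[int(y),int(x)]=(0,255,0)
cv2.imwrite("pics/wm.png",im[:,:,::-1])
E
python3 w.py
```

```text
bar cols 138 416 rows [203.5 246.5] line px 98 [111.  250.5] [432.  251.5]
bar [568.   96.5] bar ang 96.83 line ang 96.48 bar offset mm -27.01
```

View pics/wm.png

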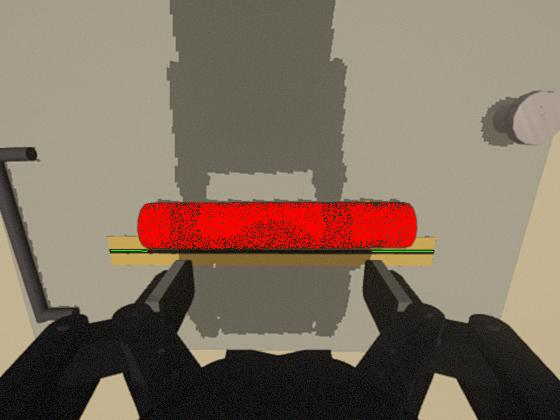

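The wrist mask shows the bar at rows 203–247 and the line at row 251, so about 27 mm remain and the angle error is about 0.35°. I'll do one more full stroke, then measure.

```bash
python3 -m inch '[[[0,0,0,0.008,0,0,0.0854],[0,0,0,0.008,0,0,0.0854],[0,0,0,0,0,0.02,0.0854],[0,0,0,0,0,0.015,0.0854],[0,0,0,0,0,0.006,0.0854],[0,0,0,0,0,0.003,0.0854],[0,0,0,0,0,0.001,0.0854],[0,0,0,0,0,0,0.0854],[0,0,0,0,0,0,0.0854]]]' | grep -E "pos|wrist_for"
python3 -m inch '[[[0,0,0,-0.002,0,0,0.0854],[0,0,0,-0.004,0,0,0.0854],[0,0,0,-0.004,0,0,0.0854],[0,0,0,-0.004,0,0,0.0854],[0,0,0,-0.004,0,0,0.0854],[0,0,0,-0.004,0,0,0.0854],[0,0,0,-0.004,0,0,0.0854],[0,0,0,-0.004,0,0,0.0854],[0,0,0,-0.002,0,0,0.0854],[0,0,0,0,0,0,0.0854]]]' | grep -E "pos|wrist_for"
python3 -m inch '[[[0,0,0,0,0,-0.005,0.0854],[0,0,0,0,0,-0.02,0.0854],[0,0,0,0,0,-0.02,0.0854],[0,0,0,0,0,0,0.0854],[0,0,0,0,0,0,0.0854]]]' | grep -E "clock|pos|wrist_for"
python3 w.py
```

```text
position: [0.5579, 0.096, 0.0374]
wrist_force: [0.1, -0.0, 1.5]
position: [0.5906, 0.0999, 0.0377]
wrist_force: [0.6, 0.0, 5.1]
clock: 15.25
position: [0.5891, 0.0997, 0.0817]
wrist_force: [-0.7, -0.3, -0.7]
bar cols 138 416 rows [204.  245.5] line px 32 [107.  229.5] [138. 229.]
bar [584.8  98.6] bar ang 96.63 line ang 96.61 bar offset mm -10.11
```

```bash
python3 - <<'E'
from workcell import read_camera
import cv2
im=read_camera("wrist")["image"];cv2.imwrite("pics/w4.png",cv2.resize(im[170:270,90:290,::-1],(800,400),interpolation=cv2.INTER_NEAREST))
for y in range(195,258,1): print(y,im[y,155],im[y,110],end=' | ' if y%3 else '\n')
E
```

```text
195 [164 156 136] [165 158 140]
196 [164 157 137] [162 156 139] | 197 [165 157 138] [164 157 140] | 198 [162 156 136] [162 157 138]
199 [164 156 137] [167 162 143] | 200 [158 149 134] [165 157 138] | 201 [147 139 119] [162 156 136]
202 [148 140 122] [162 156 140] | 203 [138 131 113] [164 159 141] | 204 [90 80 65] [161 154 136]
205 [51 32 24] [162 157 135] | 206 [62 43 21] [163 155 139] | 207 [72 48 34] [163 156 139]
208 [66 42 24] [162 154 135] | 209 [78 58 35] [165 156 139] | 210 [76 47 31] [163 157 137]
211 [79 57 34] [167 160 141] | 212 [79 52 30] [165 156 136] | 213 [76 50 24] [164 156 140]
214 [89 59 43] [162 155 137] | 215 [86 57 29] [161 155 140] | 216 [81 52 26] [164 143 106]
217 [89 59 38] [196 162  83] | 218 [84 52 20] [196 163  86] | 219 [92 57 32] [192 162  80]
220 [93 60 34] [194 161  82] | 221 [96 65 46] [196 164  89] | 222 [93 56 28] [195 165  82]
223 [86 54 36] [194 163  85] | 224 [75 45 31] [194 161  84] | 225 [93 65 37] [192 162  84]
226 [100  68  39] [195 163  85] | 227 [93 59 34] [196 164  86] | 228 [97 65 43] [194 162  87]
229 [97 64 38] [149 119  59] | 230 [97 5
[... 155 characters left out ...]
88] | 236 [90 56 34] [198 166  87] | 237 [90 56 30] [193 163  83]
238 [92 58 31] [195 163  84] | 239 [88 57 38] [193 160  81] | 240 [79 50 13] [192 160  82]
241 [84 54 36] [194 165  86] | 242 [86 59 36] [196 164  89] | 243 [81 50 21] [196 163  85]
244 [80 58 37] [194 162  84] | 245 [78 52 29] [191 162  85] | 246 [75 47 28] [182 160 116]
247 [73 48 28] [166 158 143] | 248 [67 48 32] [164 156 138] | 249 [101  90  75] [163 154 135]
250 [150 143 125] [165 158 138] | 251 [164 158 138] [161 154 136] | 252 [169 161 143] [167 159 141]
253 [163 156 136] [161 156 137] | 254 [162 152 136] [165 156 136] | 255 [160 154 131] [167 160 139]
256 [164 156 138] [166 157 139] | 257 [164 155 137] [163 156 137] |
```

View pics/w4.png

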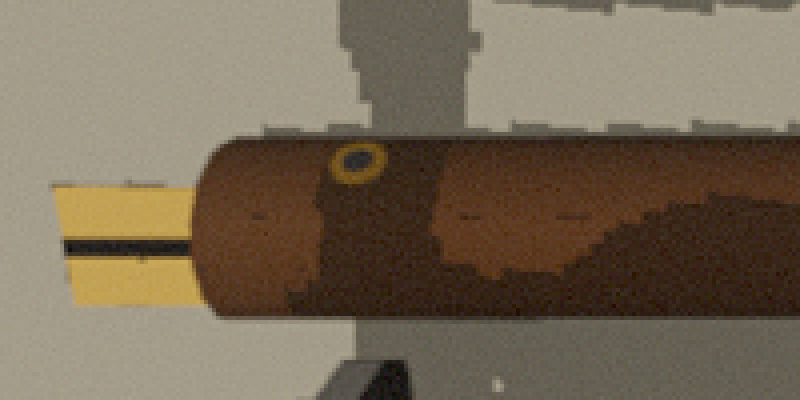

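The zoom shows the bar's true edges at rows 204.3 and 249.2 and the line at row 231.5. My mask cut off the dark lower edge, so I'll solve the tangent geometry exactly.

```bash
cat > w2.py <<'E'
from workcell import read_camera
from h import *
c=read_camera("wrist");V=cv2.GaussianBlur(c["image"].max(2),(3,1),0).astype(float);im=c["image"].astype(int)
R=cv2.Rodrigues(np.array(c["rvec"],float))[0];o=-R.T@np.array(c["tvec"]).ravel()
sat=(im[...,0]-im[...,2])/(im[...,0]+1)
tp=(sat>.45)&(V>120)
def first(a,th):  # subpixel index where profile crosses below th
    i=np.nonzero(a<th)[0][0]; return i-1+(a[i-1]-th)/(a[i-1]-a[i])
ls=[];d=None
dk=((V<112)&(sat>.15))
for x in range(0,560):
    t=np.nonzero(tp[150:300,x])[0]+150
    if len(t)<14 or t.max()-t.min()<20 or t.max()-t.min()>45: continue
    y=np.arange(t.min()+5,t.max()-4);w=np.clip(120-V[y,x],0,None)
    if w.sum()>60 and (w>20).sum()<9: ls.append((x,(w*y).sum()/w.sum(),t.min()-.5,t.max()+.5))
ls=np.array(ls); 
L=ray(c,ls[:,:2],.0195);T=ray(c,ls[:,[0,2]],.0192);U=ray(c,ls[:,[0,3]],.0192)
print("line cols",ls[0,0],ls[-1,0],len(ls),"both sides",(ls[:,0]<270).sum(),(ls[:,0]>270).sum())
ang=np.radians(96.55) if min((ls[:,0]<270).sum(),(ls[:,0]>270).sum())<8 else (lambda p:np.arctan2(1,p[0]))(np.polyfit(L[:,1],L[:,0],1))
n=np.array([np.sin(ang),-np.cos(ang)])
print("line ang",np.degrees(ang).round(2),"tape width",(np.abs((T-U)[:,:2]@n)).mean()*1000)
for name,xs in (("left",range(148,160)),("right",range(395,407))):
    out=[]
    for x in xs:
        col=V[:,x]; a=first(col[180:225],105)+180; b=300-first(col[300:220:-1],105)
        s=[]
        P=ray(c,np.array([[x,a],[x,b]]),.035)
        # 2D plane (n,z): directions, bisector -> at distance r/sin(half)
        q=np.array([[(p[:2]-o[:2])@n,p[2]-o[2]] for p in P]);q/=np.linalg.norm(q,axis=1)[:,None]
        h=np.arccos(q[0]@q[1])/2;bi=q.sum(0);bi/=np.linalg.norm(bi)
        ctr=o[:2]@n+bi[0]/bi[1]*(.035-o[2]); D=(.035-o[2])/bi[1]
        out.append((ctr-np.mean(L[:,:2]@n),2000*D*np.sin(h),a,b,P[:,1].mean()))
    print(name,"offset mm",np.round(np.median(out,0)[0]*1000,2),"dia",np.median(out,0)[1].round(1),"rows",np.median(out,0)[2:4].round(1))
E
python3 w2.py
```

```text
line cols 107.0 435.0 51 both sides 31 20
line ang 96.56 tape width 23.589408609665064
left offset mm 8.78 dia 67.3 rows [204.6 302. ]
right offset mm 8.37 dia 67.8 rows [204.3 302.1]
```

```bash
sed -i 's/b=300-first(col\[300:220:-1\],105)/b=257-first(col[257:220:-1],105)/' w2.py; python3 w2.py
```

```text
line cols 107.0 435.0 51 both sides 31 20
line ang 96.55 tape width 23.39178091129299
left offset mm -9.92 dia 31.2 rows [204.9 250.4]
right offset mm -10.71 dia 30.8 rows [204.5 249.5]
```

The wrist gives -10.3 mm to go (diameter check 31 mm, tape width 23.4 mm). That needs 20.6 mm of fingertip travel.

```bash
python3 -m inch '[[[0,0,0,0.006,0,0,0.0854],[0,0,0,0.006,0,0,0.0854],[0,0,0,0,0,0.02,0.0854],[0,0,0,0,0,0.015,0.0854],[0,0,0,0,0,0.006,0.0854],[0,0,0,0,0,0.003,0.0854],[0,0,0,0,0,0.001,0.0854],[0,0,0,0,0,0,0.0854],[0,0,0,0,0,0,0.0854]]]' | grep -E "pos|wrist_for"
python3 -m inch '[[[0,0,0,-0.002,0,0,0.0854],[0,0,0,-0.004,0,0,0.0854],[0,0,0,-0.004,0,0,0.0854],[0,0,0,-0.004,0,0,0.0854],[0,0,0,-0.0036,0,0,0.0854],[0,0,0,-0.002,0,0,0.0854],[0,0,0,-0.001,0,0,0.0854],[0,0,0,0,0,0,0.0854],[0,0,0,0,0,0,0.0854]]]' | grep -E "pos|wrist_for"
python3 -m inch '[[[0,0,0,0,0,-0.005,0.0854],[0,0,0,0,0,-0.02,0.0854],[0,0,0,0,0,-0.02,0.0854],[0,0,0,0,0,0,0.0854],[0,0,0,0,0,0,0.0854]]]' | grep -E "clock|pos|wrist_for"
python3 w2.py
python3 - <<'E'
from workcell import read_camera
import cv2
cv2.imwrite("pics/w5.png",read_camera("wrist")["image"][:,:,::-1])
E
```

```text
position: [0.5781, 0.0984, 0.0377]
wrist_force: [0.9, -0.7, 4.5]
position: [0.5987, 0.1008, 0.0377]
wrist_force: [0.7, 0.4, 4.9]
clock: 17.75
position: [0.5976, 0.1007, 0.0817]
wrist_force: [0.7, 0.3, 0.4]
line cols 105.0 436.0 57 both sides 35 22
line ang 96.52 tape width 23.158311182689804
left offset mm 1.62 dia 31.2 rows [206.6 251.7]
right offset mm 0.65 dia 31.3 rows [205.7 251.1]
```

View pics/w5.png

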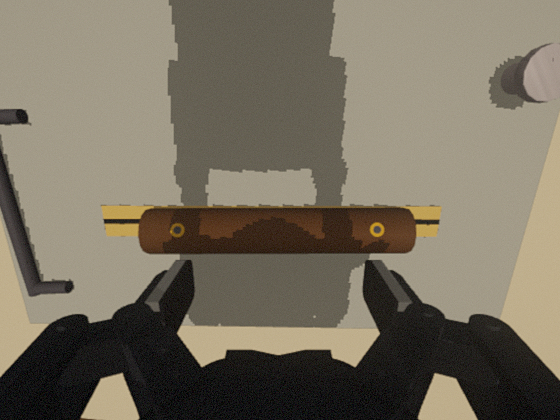

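The wrist view shows the bar over the line, with the tape showing at both ends (line at row 221, bar at rows 206–252). It measures about +1.1 mm. I'll retract and cross-check with the fixed cameras.

```bash
python3 -m inch '[[[0,0,0,0,0,-0.04,0.0854],[0,0,0,0,0,-0.04,0.0854],[0,0,0,0,0,-0.04,0.0854],[0,0,0,0,0,-0.02,0.0854],[0,0,0,0,0.04,0,0.0854],[0,0,0,0,0.04,0,0.0854],[0,0,0,0,0.04,0,0.0854],[0,0,0,0,0.04,0,0.0854],[0,0,0,0,0.04,0,0.0854],[0,0,0,0,0.04,0,0.0854]]]' | grep -E "pos|wrist_for"
python3 -m inch '[[[0,0,0,0,0.04,0,0.0854],[0,0,0,0,0.04,0,0.0854],[0,0,0,0,0.04,0,0.0854],[0,0,0,0,0.04,0,0.0854],[0,0,0,0,0,0,0.0854],[0,0,0,0,0,0,0.0854]]]' | grep -E "clock|pos|wrist_for"
python3 - <<'E'
from workcell import read_camera
from h import *
C={n:read_camera(n) for n in ("top","scene")}
ref={n:pickle.load(open(n+".pkl","rb")) for n in C}
for n,c in C.items():
    hsv=cv2.cvtColor(c["image"],cv2.COLOR_RGB2HSV)
    t=line(ref[n],seg(ref[n],n)["tape"],.0195); nr=np.array([t[4][1],-t[4][0]])
    x0,x1,y0,y1=ROI[n];g=c["image"].max(2).astype(int)
    m=np.zeros(g.shape,bool);m[y0:y1,x0:x1]=True
    S=hsv[...,1]
    q=m&(g<95)&(S>55);r=cv2.connectedComponentsWithStats(q.astype(np.uint8));b=r[1]==1+np.argmax(r[2][1:,4])
    B=line(c,b,.035);print(n,"bar",B[0].round(1),B[1].round(1),np.round(B[2],1),"ang",round(B[3],2),"tape ang",round(t[3],2),"offset",((B[0]-t[1])@nr).round(1),((B[1]-t[1])@nr).round(1))
a=C["top"]["image"][120:260,150:330,::-1];b=C["scene"]["image"][190:320,190:380,::-1]
cv2.imwrite("pics/f1.png",np.hstack([cv2.resize(a,(396,308)),cv2.resize(b,(400,308))]))
E
```

```text
position: [0.5687, 0.3402, 0.2199]
wrist_force: [1.2, 0.6, -0.6]
clock: 19.45
position: [0.5502, 0.4983, 0.2194]
wrist_force: [-0.4, 0.4, -0.3]
top bar [594.6  98.4] [594.9  97.3] [ 32.7 186.1] ang 96.62 tape ang 96.58 offset 0.8 0.9
scene bar [598.6 103.7] [598.4 104.3] [ 45.5 241.4] ang 95.62 tape ang 96.49 offset 3.6 3.5
```

View pics/f1.png

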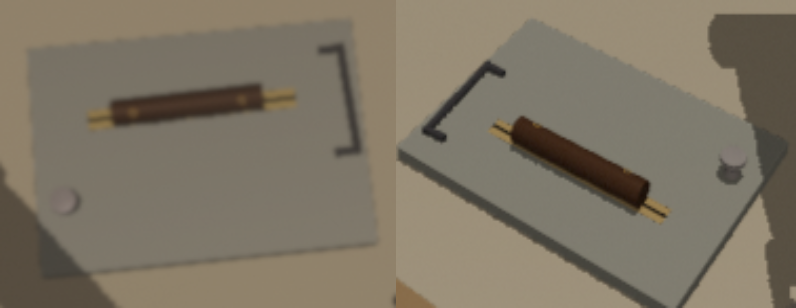

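The top view shows the bar over the line, with tape showing evenly on both sides at each end. Top gives +0.8 mm and the wrist +1.1 mm, with angle error under about 0.4°. The scene camera's +3.5 mm isn't reliable because its mask merged with the line. The knob and pull haven't moved.

```bash
python3 -c "
from workcell import env
print(env.hand_in())"
```

```text
the job is handed in; nothing more can be done
None
```

I rolled the bar onto the layout line and handed the job in at about 19.5 s of the 51 s allowed. It rests about 1 mm past centre and parallel to the line within about 0.4°, the knob and D-pull look unmoved, and the hand-in returned no verdict.

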